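Find the rattling valve body and reject it

TASK

One of the three sealed aluminium valve bodies has a broken-off piece loose inside. Pick them up and shake or rock each gently, end to end, until you feel the piece knock in one of them, then seat that one upright and fully home in the pocket of the red reject holder without forcing it. Leave the sound ones standing upright on the bench, drop nothing, and do not disturb the bottle or the bearing.

Things in the scene. Friction and masses are not known exactly. Their poses are not given: they have to be found in the camera images.
- valve_body_a: one of three outwardly identical sealed valve bodies: aluminium box 110 mm long (its x), 46 mm wide (its y), 64 mm tall, grey cover, bolt heads and a round red plug up to 6 mm proud of it. Origin: centre of the underside, z up; its two ends are alike and interchangeable. Long side faces plain, gripped across the 46 mm width. Weighs 0.3 to 0.65 kg, differing from one to the next
- valve_body_b: second valve body, same as valve_body_a outside. Exactly one of the three (drawn anew each time) hides a loose oily steel slug of 180 g, 30 mm across, 30 mm tall, standing in a 100 mm long cavity, near its middle at the start; it can slide 70 mm along the body's length. The other two have nothing loose
- valve_body_c: third valve body, same as valve_body_a outside. In the faulty one the loose slug slides off when the body is jerked lengthwise or tipped end-down by more than about 15 deg, and knocks on the cavity's end; when the body is then levelled slowly it stays at that end, so the weight is felt off centre
- reject_holder: red block fixed to the bench, 155 mm (its x) by 95 mm (its y) by 26 mm tall, with one rectangular pocket in the middle of its top; origin at the centre of its underside, z up
- pocket_floor (a point): centre of the pocket's floor, 8 mm above the bench; pocket 113 mm along the holder's x by 49 mm along its y, 18 mm deep, mouth chamfered 2 mm. A valve body seated fully home has its underside on this floor and stands 46 mm out of the block; either end may point either way
- oil_bottle: grey oil bottle with red cap, 66 mm diameter, 190 mm tall, standing loose; origin centre of underside
- bearing: steel bearing ring, 62 mm across, 18 mm tall, lying flat and loose; origin centre of underside

How it is judged:
By the outcome, as a careful person would: the job done as asked, in the order asked, and still so for the second after the job is handed in, with the robot touching nothing.
It also fails if it takes over 72 s, if anything falls off the work surface, if the arm or the gripper's body presses on something with over 40 N, if the wrist force passes 120 N, or if a joint passes its speed limit or range.

ROBOT

A 6-joint arm with a two-finger parallel gripper is mounted at the origin on the work surface. World frame = base frame: x ahead of the robot, y to its left, z up, the work surface at z = 0. Lengths are in mm, angles in rad, forces in N, time in s.
With the tool pointing down it reaches from about 400 to 825 mm from the base axis. Payload 7 kg.
Tool frame: the origin (TCP) lies on the centre line of the jaws, within the pads' length; the fingertips stand manip.tip_reach ahead of it and the grasp point (between the pads) lies 2 mm behind it (manip.tip_reach is the distance from the TCP to the fingertips, in mm); y points along the fingers, z is the direction in which the jaws open and shut, and the axes are right-handed (so a half turn about y gives the same grasp; the last joint's range is limited). The gripper opens to 85 mm and grips with 20 to 120 N. Pads are 22 mm wide; open, the fingers measure 114 mm over their backs; the gripper's body (76 mm by 85 mm) begins 54 mm behind the grasp point. The pads swing forward as they close: fully open they stand 13 mm farther back than shut.
Start: joints at [1.629, 0.359, 0.012, 0, -1.224, -0.288], TCP at [153.764, 657.231, 248.302] pointing down, gripper open.
Joint ranges: [-3.07, 3.07], [-1.43, 2.12], [-1.02, 1.25], [-3.03, 1.67], [-3.05, -0], [-3.03, 3.03]. Speed limits (rad/s): [2.39, 2.39, 3.01, 3.14, 3.14, 3.14].

INTERFACE

Orientations are given as a unit quaternion [w, x, y, z].
In Python, from bench import monitor, eyes, manip gives the robot as it stands.
- The arm moves only by the tool servo_tool, never from a script. Its argument "plan" is a list of rows, each a list of 4 numbers: the shift along the tool's x, y, z in units of 80 cm (1.0 is 80 cm), then the turn about the tool's y in units of 45 degrees (1.0 is 45 degrees). A call has 1 to 12 rows; each row is the pose to reach, as a shift and turn from the pose commanded when the call began, along the tool's axes at that moment; what a row does not reach only later rows make up. A row lasts 1/10 s, in which the tool goes at most 50 mm and 8.59 degrees, less where a joint would pass 70% of its speed; a pose out of reach is approached as far as the arm can. A call with a number of a shift or a turn outside -1 to 1 is refused whole. A call with a gripper value outside its range is refused whole. "gripper" is the opening, from -1 (shut) to 1 (fully open), so that 0 is half open, set as the call begins (left out, the last holds). The fingers move at their own pace and stop on an object; "newtons" is the grip in N (left out, the last holds). Time passes only in rows, so rows that repeat a pose let the fingers close. It gives the time, the measured TCP pose, the force and the opening at its end, in the units of the state.
- monitor.read_state(): the state, without advancing time (a new reading comes with each control period).
- eyes.read_camera(name): name is "scene" or "top" or "wrist"; returns a dict with "image" (420x560x3 uint8, red, green, blue), "K" (3x3 intrinsics, pixels), "R" (3x3) and "t" (3): a world point X has camera coordinates R X + t. Camera axes: x right, y down, z forward; pixel columns grow to the right and rows downward; lengths in mm; the calibration is good to about 2 mm. A picture is of the moment at which its call begins. There is no depth.
- manip.finish_job(): hands the job in, once; it reports no verdict.
The state is a dict: "clock": time; "q": joint angles; "qvel": joint speeds; "joint_torque": joint torques, N m; "position": TCP position; "orientation": TCP orientation; "wrist_force": force on the tool from outside, world axes, zero at the start; "ft_torque": the same for the moment, N m; "width": opening from 0.0 (shut) to 1.0 (fully open).
Only numpy, scipy, OpenCV 4.12 (cv2) and the standard library are available. Lean on these libraries where they do the work, as an engineer would, in place of code of your own. Each camera call takes 0.05 s, during which the arm holds its last target. There are 200 camera calls.

## Working session

There is one attempt and no reset: what is moved stays moved. The work goes in short steps, Python scripts to look and compute and a tool call to move; the robot and the scene stay as the last step left them, time stands still between calls to the robot, and variables do not carry over. Pictures are saved under pics/ and viewed, about 8 in all and at most 12, crops included, and the job is handed in when it is done.

Besides the shell and the picture viewer there is one more tool, called by a JSON object that holds its "fn" and its "kwargs", one argument or row to a line. servo_tool: Moves the arm, as the interface text tells. Its arguments: {"type":"object","properties":{"plan":{"type":"array","items":{"type":"array","items":{"type":"number"}}},"gripper":{"type":"number"},"newtons":{"type":"number"}},"required":["plan"]}

```bash
ls; mkdir -p pics
python3 - <<'E'
from bench import monitor, eyes, manip
import cv2,numpy as np
s=monitor.read_state();print(s, manip.tip_reach)
for n in("scene","top"):
    c=eyes.read_camera(n);cv2.imwrite(f"pics/{n}0.png",c["image"][:,:,::-1]);print(n,c["K"].tolist(),c["R"].tolist(),c["t"].tolist())
E
```

```text
pics
{'clock': 0.0, 'q': array([ 1.62911219e+00,  3.59383053e-01,  1.10493538e-02, -3.41261568e-04,
       -1.22408089e+00, -2.88113583e-01]), 'qvel': array([-0.00022006,  0.00063974,  0.00067051,  0.00031442,  0.00076816,
        0.00039993]), 'joint_torque': array([-1.67954036e-04, -5.83314693e+01,  2.93417484e+01,  6.93669856e+00,
       -5.80892782e-03, -5.60391072e-06]), 'position': array([153.66599977, 656.81191906, 247.36359188]), 'orientation': array([ 0.08112104, -0.08109477, -0.70185631,  0.70302257]), 'wrist_force': array([-0.35740184,  0.68074151, -0.16279627]), 'ft_torque': array([-0.03973999,  0.00588391,  0.05815286]), 'width': 0.998254367325635} 17.0
scene [[432.74704212056446, 0.0, 275.9571416087797], [0.0, 432.74704212056446, 204.90295020920186], [0.0, 0.0, 1.0]] [[-0.811474457347398, 0.5841632425077573, 0.01620219662790878], [0.32706078093426916, 0.47695465746357385, -0.8158097206447537], [-0.4842937648240084, -0.6567096472769594, -0.5780934081322495]] [474.1595540343956, -152.81746437924352, 1399.5310083638396]
top [[417.6845218791258, 0.0, 276.65046401794683], [0.0, 417.6845218791258, 209.79177398096496], [0.0, 0.0, 1.0]] [[-0.015608435593275622, -0.999806208448852, 0.011996761457199377], [-0.9879102398304335, 0.013569679982234678, -0.15443193265434244], [0.1542392128367692, -0.014262164362750716, -0.9879305926486858]] [-21.932767032366872, 588.2044981711952, 819.4398535266963]
```

View pics/top0.png

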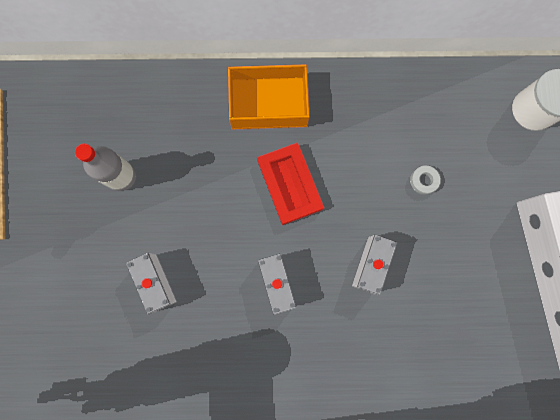

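View pics/scene0.png

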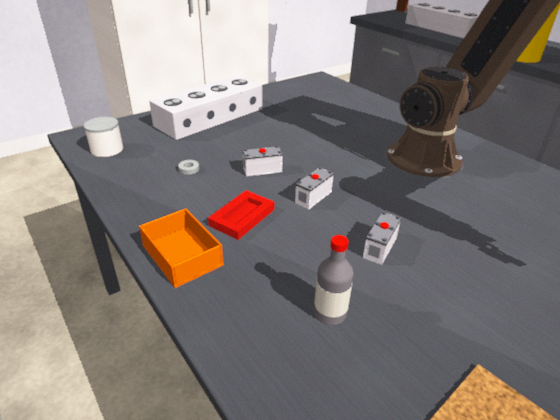

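Top view: three bodies at about (150,283), (278,284) and (375,264), the holder at (291,184), the bottle at (115,175) and the bearing at (426,180). The scene view agrees. I'll fit box silhouettes to the images to get the poses.

```bash
cat > h.py <<'E'
from bench import monitor, eyes, manip
import cv2,numpy as np
from scipy.optimize import minimize
from scipy.spatial.transform import Rotation as Ro
def proj(c,P): 
    q=(c["R"]@np.atleast_2d(P).T).T+c["t"]; q=q@c["K"].T; return q[:,:2]/q[:,2:]
def unproj(c,uv,z):
    d=c["R"].T@np.linalg.inv(c["K"])@[*uv,1]; o=-c["R"].T@c["t"]; return o+d*(z-o[2])/d[2]
def box(p,dims,z0=0):
    L,W,H=dims;a=p[2];r=np.array([[np.cos(a),-np.sin(a)],[np.sin(a),np.cos(a)]])
    b=np.array([[x,y] for x in(-L/2,L/2) for y in(-W/2,W/2)])@r.T+p[:2]
    return np.array([[*q,z] for z in(z0,z0+H) for q in b])
def fit(c,mask,p0,dims,z0=0):
    S=4;h,w=mask.shape
    def cost(v):
        p=np.array(p0)+np.array(v)*[1,1,.02]
        hull=cv2.convexHull(((proj(c,box(p,dims,z0))+.5)*S*16).astype(np.float32)).round().astype(np.int32)
        m=np.zeros((h*S,w*S),np.uint8);cv2.fillConvexPoly(m,hull,255,shift=4)
        m=cv2.resize(m,(w,h),interpolation=cv2.INTER_AREA)/255.
        return np.abs(m-mask).sum()
    r=minimize(cost,[0,0,0],method="Nelder-Mead",options=dict(initial_simplex=[[0,0,0],[12,0,0],[0,12,0],[0,0,8]],xatol=.05,fatol=.2))
    return np.array(p0)+r.x*[1,1,.02],r.fun,mask.sum()
def red(im):
    i=im.astype(int);return ((i[:,:,0]>80)&(i[:,:,1]<45)&(i[:,:,2]<60))
def near(m,uv,r):
    k=np.zeros(m.shape,np.uint8);cv2.circle(k,tuple(int(x) for x in uv),r,1,-1);m=(m&(k>0)).astype(np.uint8)
    return m
def tool():
    s=monitor.read_state();w,x,y,z=s["orientation"];return s,Ro.from_quat([x,y,z,w]).as_matrix()
def go(p,yaw=None):
    "shift in plan units (80cm) to world TCP p; turn to make jaw axis (tool z) perpendicular to body yaw"
    s,R=tool();d=R.T@(np.array(p)-s["position"])
    if yaw is None: return d/800
    j=np.arctan2(R[1,2],R[0,2]);e=(yaw+np.pi/2-j+np.pi/2)%np.pi-np.pi/2  # world-z turn
    return d/800,-np.degrees(e)/45   # tool y is down
E
python3 - <<'E'
from h import *
s,R=tool();print(R.round(3))
c=eyes.read_camera("top");im=c["image"];i=im.astype(int)
print([im[v,u].tolist() for u,v in((140,275),(168,290),(278,265),(200,280),(60,300),(380,245),(368,265),(291,184),(275,175),(148,284))])
g=(i.min(2)>120)|red(im)
for n,uv,a in(("L",(150,283),.45),("M",(278,284),.3),("R",(375,264),-.4)):
    m=near(g,uv,45);p0=unproj(c,uv,32)
    print(n,*[fit(c,m,[p0[0],p0[1],x],(110,46,66)) for x in(a,)])
m=near(red(im),(291,184),50);p0=unproj(c,(291,184),13);print("H",fit(c,m,[p0[0],p0[1],.4],(155,95,26)))
print("bearing",unproj(c,(426,180),9),"bottle",unproj(c,(85,153),190))
E
```

```text
[[-0.974 -0.    -0.228]
 [ 0.228 -0.001 -0.974]
 [-0.    -1.     0.001]]
[[162, 162, 165], [145, 142, 142], [162, 161, 163], [120, 125, 127], [118, 121, 125], [158, 159, 161], [154, 154, 156], [216, 49, 35], [166, 37, 31], [228, 48, 34]]
L (array([4.43994132e+02, 2.27709275e+02, 4.27644585e-01]), np.float64(338.6117647058823), np.uint64(1516))
M (array([ 4.37998304e+02, -2.70464549e+01,  2.73369585e-01]), np.float64(245.05882352941177), np.uint64(1206))
R (array([ 4.72888391e+02, -2.27840883e+02, -3.67690780e-01]), np.float64(344.5529411764706), np.uint64(1523))
H (array([ 6.51017119e+02, -5.97454239e+01,  3.52315302e-01]), np.float64(2617.588235294117), np.uint64(654))
bearing [ 655.24013158 -359.9182655     9.        ] bottle [670.47510136 305.25791718 190.        ]
```

```bash
sed -i 's/(i\[:,:,0\]>80).*$/(i[:,:,0]>1.8*i[:,:,1])\&(i[:,:,0]>1.8*i[:,:,2])\&(i[:,:,0]>70)\&(i[:,:,1]<70))/;s/^    i=im.astype(int);return ((i/    i=im.astype(int);return ((i/' h.py; sed -n 29,31p h.py
python3 - <<'E'
from h import *
c=eyes.read_camera("top");im=c["image"];i=im.astype(int)
g=(i.min(2)>132)|red(im); vis=im.copy()
def cl(m):
    m=cv2.morphologyEx(m,cv2.MORPH_CLOSE,np.ones((5,5)));n,l,st,_=cv2.connectedComponentsWithStats(m);return (l==1+st[1:,4].argmax()).astype(float)
def dr(p,d):
    for f in((0,1,3,2),(4,5,7,6)):cv2.polylines(vis,[(proj(c,box(p,d))[list(f)]).round().astype(int)],1,(0,255,0))
for n,uv,a in(("L",(150,283),.43),("M",(278,284),.3),("R",(375,264),-.4)):
    m=cl(near(g,uv,45));p0=unproj(c,uv,32);r=fit(c,m,[p0[0],p0[1],a],(110,46,66));print(n,r);dr(r[0],(110,46,64))
m=cl(near(red(im),(291,184),52));p0=unproj(c,(291,184),13);r=fit(c,m,[p0[0],p0[1],.4],(155,95,26));print("H",r);dr(r[0],(155,95,26))
cv2.imwrite("pics/fit.png",cv2.resize(vis[120:330,110:440],None,fx=2.4,fy=2.4)[:,:,::-1])
E
```

```text
s=monitor.read_state();w,x,y,z=s["orientation"];return s,Ro.from_quat([x,y,z,w]).as_matrix()
def go(p,yaw=None):
    "shift in plan units (80cm) to world TCP p; turn to make jaw axis (tool z) perpendicular to body yaw"
L (array([4.44008422e+02, 2.27255358e+02, 4.32125017e-01]), np.float64(95.74117647058823), np.float64(1715.0))
M (array([ 4.38073212e+02, -2.70549880e+01,  2.71054165e-01]), np.float64(61.29803921568627), np.float64(1293.0))
R (array([ 4.73225351e+02, -2.27941856e+02, -3.67184602e-01]), np.float64(73.27843137254902), np.float64(1604.0))
H (array([ 6.50782363e+02, -5.97517288e+01,  3.47473053e-01]), np.float64(75.42745098039217), np.float64(3204.0))
```

View pics/fit.png

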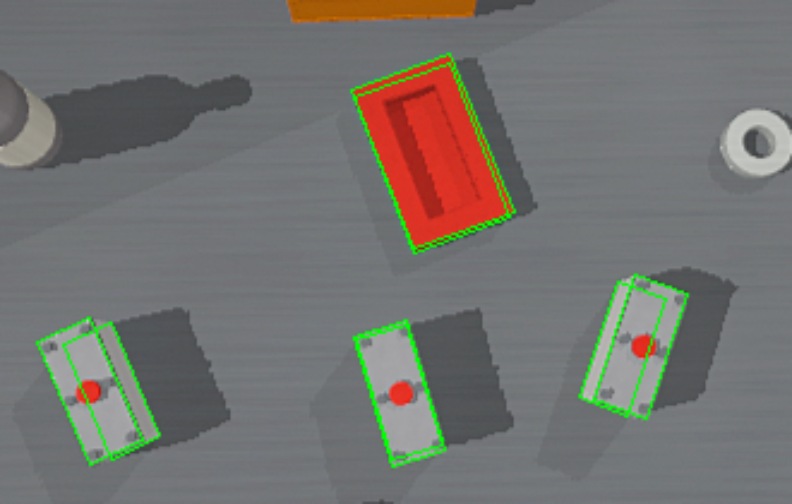

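```bash
python3 -c "
from h import *
print(go([444,227.3,140],.432))"
```

```text
(array([-0.47562867,  0.13516561,  0.4401308 ]), np.float64(-0.8427256612152565))
```

{"fn": "servo_tool", "kwargs": {
  "plan": [
    [-0.4756,0.1352,0.4401,-0.8427],
    [-0.4756,0.1352,0.4401,-0.8427],
    [-0.4756,0.1352,0.4401,-0.8427],
    [-0.4756,0.1352,0.4401,-0.8427],
    [-0.4756,0.1352,0.4401,-0.8427],
    [-0.4756,0.1352,0.4401,-0.8427],
    [-0.4756,0.1352,0.4401,-0.8427],
    [-0.4756,0.1352,0.4401,-0.8427],
    [-0.4756,0.1352,0.4401,-0.8427],
    [-0.4756,0.1352,0.4401,-0.8427],
    [-0.4756,0.1352,0.4401,-0.8427],
    [-0.4756,0.1352,0.4401,-0.8427]
  ],
  "gripper": 1,
  "newtons": 60
}}

```text
clock: 1.4
position: [444.7, 224.5, 139.1]
orientation: [-0.15, 0.151, -0.691, 0.691]
wrist_force: [1.0, 0.6, -0.0]
width: 1.002
```

{"fn": "servo_tool", "kwargs": {
  "plan": [
    [0,0,0,0],
    [0,0,0,0]
  ]
}}

```text
clock: 1.6
position: [444.0, 228.3, 140.4]
orientation: [0.152, -0.152, 0.691, -0.691]
wrist_force: [-0.0, 0.2, -0.9]
width: 1.001
```

```bash
python3 -c "
from h import *
print(go([444,227.3,45],.432),tool())
c=eyes.read_camera('wrist');im=c['image'].copy()
P=proj(c,box([444,227.3,.432],(110,46,64)))
for f in((0,1,3,2),(4,5,7,6)):cv2.polylines(im,[P[list(f)].round().astype(int)],1,(0,255,0))
cv2.imwrite('pics/w1.png',im[:,:,::-1])"
```

```text
(array([0.00058102, 0.11922592, 0.00120171]), np.float64(0.0005374685642587821)) ({'clock': 1.6, 'q': array([ 8.69326092e-01,  1.72064564e-01, -5.17209345e-01,  2.44811318e-05,
       -8.81031181e-01,  1.13387674e+00]), 'qvel': array([ 0.01284138, -0.00331905,  0.00093172, -0.00081653,  0.00060247,
        0.00078732]), 'joint_torque': array([-6.83109798e-01, -3.79850435e+01,  2.39099801e+01,  5.67377865e+00,
       -1.38361394e-02,  4.11598681e-03]), 'position': array([443.98753782, 228.33303532, 140.38112131]), 'orientation': array([ 0.15183791, -0.15155393,  0.69074364, -0.69054317]), 'wrist_force': array([-0.04686606,  0.24072984, -0.88357615]), 'ft_torque': array([-0.00651703, -0.0282075 ,  0.03023351]), 'width': 1.0009628231345804}, array([[-9.07953313e-01,  3.31442233e-04,  4.19071200e-01],
       [-4.19071086e-01,  3.63066954e-04, -9.07953354e-01],
       [-4.53084991e-04, -9.99999879e-01, -1.90749987e-04]]))
```

View pics/w1.png

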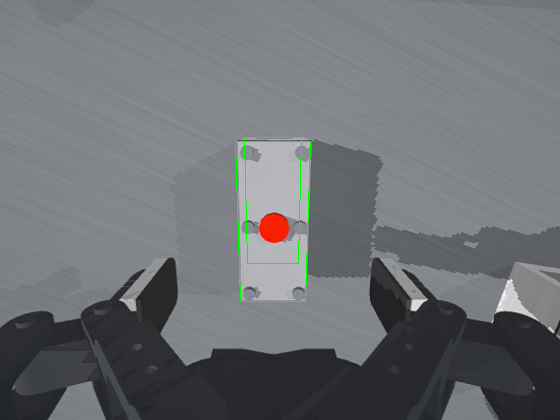

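The wrist view shows the fitted box lying on body L (centre about (272,220)) and squared between the open pads. I'll descend and grip.

{"fn": "servo_tool", "kwargs": {
  "plan": [
    [0,0.05,0.0005,0],
    [0,0.09,0.0005,0],
    [0,0.11,0.0005,0],
    [0,0.1185,0.0005,0],
    [0,0.1185,0.0005,0],
    [0,0.1185,0.0005,0]
  ]
}}

```text
clock: 2.25
position: [444.5, 228.3, 46.2]
orientation: [0.152, -0.152, 0.691, -0.69]
wrist_force: [0.2, -0.1, 0.5]
width: 0.997
```

{"fn": "servo_tool", "kwargs": {
  "plan": [
    [0,0,0,0],
    [0,0,0,0],
    [0,0,0,0],
    [0,0,0,0],
    [0,0,0,0],
    [0,0,0,0],
    [0,0,0,0],
    [0,0,0,0]
  ],
  "gripper": -1,
  "newtons": 60
}}

```text
clock: 3.05
position: [444.5, 227.8, 46.2]
orientation: [0.152, -0.151, 0.691, -0.69]
wrist_force: [-2.5, 0.1, 6.0]
width: 0.534
```

{"fn": "servo_tool", "kwargs": {
  "plan": [
    [0,-0.02,0,0],
    [0,-0.06,0,0],
    [-0.02,-0.1,0,0],
    [-0.04,-0.12,0,0],
    [-0.055,-0.125,0,0],
    [-0.06,-0.125,0,0],
    [-0.06,-0.125,0,0],
    [-0.06,-0.125,0,0],
    [-0.06,-0.125,0,0],
    [-0.06,-0.125,0,0]
  ],
  "newtons": 80
}}

```text
clock: 4.05
position: [487.3, 247.1, 145.0]
orientation: [-0.151, 0.152, -0.691, 0.691]
wrist_force: [-0.1, -0.1, -4.5]
width: 0.526
```

```bash
cat > ft.py <<'E'
from h import *
A=[]
for i in range(8):
    eyes.read_camera("wrist");s,R=tool();A.append(np.r_[R.T@s["ft_torque"],R.T@s["wrist_force"]])
print("tool-frame torque,force mean",np.mean(A,0).round(4),"se",(np.std(A,0)/8**.5).round(4),s["clock"],s["position"].round(1),s["width"])
E
python3 ft.py
```

```text
tool-frame torque,force mean [ 0.0125  0.0044  0.0183  0.0884  3.9879 -0.1889] se [0.0064 0.0054 0.0094 0.2396 0.0969 0.1364] 4.45 [487.8 247.5 145.4] 0.5271457699048825
```

{"fn": "servo_tool", "kwargs": {
  "plan": [
    [0.0125,0,0,0],
    [0.04375,0,0,0],
    [0.09375,0,0,0],
    [0.15,0,0,0],
    [0.15,0,0,0],
    [0.15,0,0,0],
    [0.15,0,0,0],
    [0.15,0,0,0]
  ]
}}

```text
clock: 5.25
position: [379.4, 197.7, 145.4]
orientation: [0.152, -0.151, 0.691, -0.691]
wrist_force: [-0.0, -0.5, -3.2]
width: 0.529
```

```bash
python3 ft.py
```

```text
tool-frame torque,force mean [ 0.0047  0.0039  0.0129 -0.1056  3.2552  0.2112] se [0.0094 0.0068 0.008  0.1094 0.0876 0.1347] 5.65 [378.9 197.2 145.2] 0.5310018095834522
```

{"fn": "servo_tool", "kwargs": {
  "plan": [
    [-0.0125,0,0,0],
    [-0.04375,0,0,0],
    [-0.09375,0,0,0],
    [-0.15,0,0,0],
    [-0.15,0,0,0],
    [-0.15,0,0,0],
    [-0.15,0,0,0],
    [-0.15,0,0,0]
  ]
}}

```text
clock: 6.45
position: [487.3, 247.1, 145.4]
orientation: [-0.152, 0.152, -0.691, 0.691]
wrist_force: [-0.6, -1.3, -3.4]
width: 0.523
```

```bash
python3 ft.py
```

```text
tool-frame torque,force mean [ 0.0087  0.0066 -0.0075  0.1765  3.3474  0.0175] se [0.0093 0.0092 0.009  0.2028 0.1729 0.24  ] 6.85 [487.7 247.5 145.6] 0.5252470118326639
```

L: torque about the jaw axis goes 0.018 → 0.013 → -0.008 N·m, well short of the ~0.12 N·m swing a slug should give. L looks sound, so I'll put it back.

{"fn": "servo_tool", "kwargs": {
  "plan": [
    [0.02,0.02,0,0],
    [0.05,0.06,0,0],
    [0.06,0.1,0,0],
    [0.06,0.115,0,0],
    [0.06,0.12,0,0],
    [0.06,0.123,0,0],
    [0.06,0.1245,0,0],
    [0.06,0.125,0,0],
    [0.06,0.125,0,0],
    [0.06,0.125,0,0]
  ]
}}

```text
clock: 7.85
position: [444.9, 228.0, 46.3]
orientation: [0.152, -0.151, 0.691, -0.69]
wrist_force: [-2.1, 0.5, 5.2]
width: 0.534
```

{"fn": "servo_tool", "kwargs": {
  "plan": [
    [0,0,0,0],
    [0,0,0,0],
    [0,0,0,0],
    [0,0,0,0],
    [0,0,0,0],
    [0,0,0,0]
  ],
  "gripper": 1
}}

```text
clock: 8.45
position: [444.2, 227.3, 45.3]
orientation: [-0.152, 0.152, -0.691, 0.691]
wrist_force: [0.4, 0.1, 0.3]
width: 0.999
```

{"fn": "servo_tool", "kwargs": {
  "plan": [
    [0,-0.02,0,0],
    [0,-0.07,0,0],
    [0,-0.12,0,0],
    [0,-0.12,0,0],
    [0,-0.12,0,0],
    [0,-0.12,0,0]
  ]
}}

```text
clock: 9.05
position: [443.7, 226.9, 140.6]
orientation: [-0.151, 0.152, -0.691, 0.691]
wrist_force: [-0.4, -0.2, 0.0]
width: 0.999
```

```bash
python3 -c "
from h import *
print(go([438,-27,140],.271),tool()[0]['clock'])
c=eyes.read_camera('wrist');im=c['image'].copy()
P=proj(c,box([444,227.3,.432],(110,46,64)))
for f in((0,1,3,2),(4,5,7,6)):cv2.polylines(im,[P[list(f)].round().astype(int)],1,(0,255,0))
cv2.imwrite('pics/w2.png',im[:,:,::-1])"
```

```text
(array([0.13927442, 0.00101392, 0.28530544]), np.float64(0.20468261062540477)) 9.05
```

View pics/w2.png

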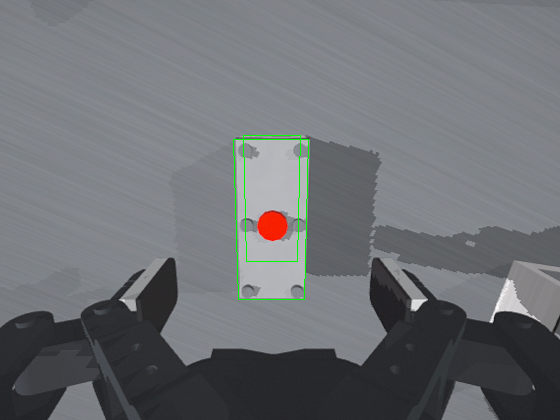

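Body L stands upright where it was (still inside its outline, plug at (272,226)). Next is M.

{"fn": "servo_tool", "kwargs": {
  "plan": [
    [0.1393,0.001,0.2853,0.2047],
    [0.1393,0.001,0.2853,0.2047],
    [0.1393,0.001,0.2853,0.2047],
    [0.1393,0.001,0.2853,0.2047],
    [0.1393,0.001,0.2853,0.2047],
    [0.1393,0.001,0.2853,0.2047],
    [0.1393,0.001,0.2853,0.2047],
    [0.1393,0.001,0.2853,0.2047],
    [0.1393,0.001,0.2853,0.2047]
  ]
}}

```text
clock: 10.0
position: [438.7, -25.6, 140.2]
orientation: [-0.096, 0.096, -0.7, 0.701]
wrist_force: [0.9, -0.7, 0.6]
width: 0.996
```

```bash
python3 -c "
from h import *
print(go([438,-27,45],.271),tool()[0]['position'])"
```

```text
(array([0.00125256, 0.11902521, 0.00146111]), np.float64(0.0022999250718140963)) [438.70611051 -25.58045463 140.21941639]
```

{"fn": "servo_tool", "kwargs": {
  "plan": [
    [0.0005,0.05,0.001,0],
    [0.0005,0.09,0.001,0],
    [0.0005,0.11,0.001,0],
    [0.0005,0.1185,0.001,0],
    [0.0005,0.1185,0.001,0],
    [0.0005,0.1185,0.001,0]
  ]
}}

```text
clock: 10.6
position: [439.1, -26.7, 46.4]
orientation: [0.096, -0.096, 0.701, -0.701]
wrist_force: [-0.0, -1.1, 0.2]
width: 0.998
```

{"fn": "servo_tool", "kwargs": {
  "plan": [
    [0,0,0,0],
    [0,0,0,0],
    [0,0,0,0],
    [0,0,0,0],
    [0,0,0,0],
    [0,0,0,0],
    [0,0,0,0],
    [0,0,0,0]
  ],
  "gripper": -1,
  "newtons": 80
}}

```text
clock: 11.4
position: [439.0, -27.2, 46.7]
orientation: [0.096, -0.095, 0.701, -0.7]
wrist_force: [-2.9, 2.1, 8.1]
width: 0.527
```

{"fn": "servo_tool", "kwargs": {
  "plan": [
    [0,-0.02,0,0],
    [0,-0.06,0,0],
    [-0.02,-0.1,0,0],
    [-0.05,-0.12,0,0],
    [-0.08,-0.125,0,0],
    [-0.11,-0.125,0,0],
    [-0.125,-0.125,0,0],
    [-0.13,-0.125,0,0],
    [-0.13,-0.125,0,0],
    [-0.13,-0.125,0,0]
  ]
}}

```text
clock: 12.4
position: [537.4, 0.1, 145.3]
orientation: [-0.095, 0.096, -0.701, 0.701]
wrist_force: [0.4, -0.4, -3.9]
width: 0.529
```

```bash
python3 ft.py
```

```text
tool-frame torque,force mean [ 0.0098  0.0198 -0.0194 -0.0441  3.4359  0.3504] se [0.0133 0.01   0.0129 0.0538 0.1896 0.2324] 12.8 [5.385e+02 4.000e-01 1.459e+02] 0.5293599331166929
```

{"fn": "servo_tool", "kwargs": {
  "plan": [
    [0.0125,0,0,0],
    [0.04375,0,0,0],
    [0.09375,0,0,0],
    [0.15,0,0,0],
    [0.15,0,0,0],
    [0.15,0,0,0],
    [0.15,0,0,0],
    [0.15,0,0,0]
  ]
}}

```text
clock: 13.6
position: [423.7, -31.4, 145.9]
orientation: [0.096, -0.095, 0.701, -0.701]
wrist_force: [-0.2, -0.2, -3.8]
width: 0.527
```

```bash
python3 ft.py
```

```text
tool-frame torque,force mean [ 2.4300e-02  9.3000e-03 -2.4000e-03  1.3510e-01  4.0118e+00  1.4050e-01] se [0.0128 0.0095 0.0134 0.1172 0.1791 0.1599] 14.0 [423.  -31.7 145.6] 0.5269326311663675
```

{"fn": "servo_tool", "kwargs": {
  "plan": [
    [-0.0125,0,0,0],
    [-0.04375,0,0,0],
    [-0.09375,0,0,0],
    [-0.15,0,0,0],
    [-0.15,0,0,0],
    [-0.15,0,0,0],
    [-0.15,0,0,0],
    [-0.15,0,0,0]
  ]
}}

```text
clock: 14.8
position: [538.0, 0.2, 145.8]
orientation: [-0.096, 0.096, -0.701, 0.701]
wrist_force: [0.4, 0.1, -3.5]
width: 0.524
```

```bash
python3 ft.py
```

```text
tool-frame torque,force mean [ 1.0600e-02  3.6000e-03 -1.9700e-02 -2.3850e-01  3.8042e+00 -1.0820e-01] se [0.0095 0.01   0.0049 0.2362 0.1699 0.1649] 15.2 [5.386e+02 4.000e-01 1.460e+02] 0.5255512915220131
```

M shows no clear change either (-0.019, -0.002, -0.020 N·m). I'll put it back and test R.

{"fn": "servo_tool", "kwargs": {
  "plan": [
    [0.03,0.02,0,0],
    [0.08,0.06,0,0],
    [0.12,0.1,0,0],
    [0.13,0.115,0,0],
    [0.13,0.12,0,0],
    [0.13,0.123,0,0],
    [0.13,0.1245,0,0],
    [0.13,0.125,0,0],
    [0.13,0.125,0,0],
    [0.13,0.125,0,0]
  ]
}}

```text
clock: 16.2
position: [440.2, -26.8, 46.7]
orientation: [0.097, -0.095, 0.701, -0.7]
wrist_force: [2.8, 1.1, 4.8]
width: 0.526
```

{"fn": "servo_tool", "kwargs": {
  "plan": [
    [0,0,0,0],
    [0,0,0,0],
    [0,0,0,0],
    [0,0,0,0],
    [0,0,0,0],
    [0,0,0,0]
  ],
  "gripper": 1
}}

```text
clock: 16.8
position: [438.3, -27.5, 45.7]
orientation: [-0.096, 0.096, -0.701, 0.701]
wrist_force: [-0.9, 0.0, -0.0]
width: 1.004
```

{"fn": "servo_tool", "kwargs": {
  "plan": [
    [0,-0.02,0,0],
    [0,-0.07,0,0],
    [0,-0.12,0,0],
    [0,-0.12,0,0],
    [0,-0.12,0,0],
    [0,-0.12,0,0]
  ]
}}

```text
clock: 17.4
position: [437.7, -27.6, 141.1]
orientation: [0.095, -0.096, 0.701, -0.701]
wrist_force: [1.7, -0.2, -1.3]
width: 1.0
```

```bash
python3 -c "
from h import *
print(go([473.2,-227.9,140],-.367),tool()[0]['clock'])"
```

```text
(array([0.024287  , 0.00134706, 0.25309354]), np.float64(0.8123117156734692)) 17.4
```

{"fn": "servo_tool", "kwargs": {
  "plan": [
    [0.0243,0.001,0.2531,0.8123],
    [0.0243,0.001,0.2531,0.8123],
    [0.0243,0.001,0.2531,0.8123],
    [0.0243,0.001,0.2531,0.8123],
    [0.0243,0.001,0.2531,0.8123],
    [0.0243,0.001,0.2531,0.8123],
    [0.0243,0.001,0.2531,0.8123],
    [0.0243,0.001,0.2531,0.8123],
    [0.0243,0.001,0.2531,0.8123]
  ]
}}

```text
clock: 18.3
position: [474.0, -226.6, 140.9]
orientation: [-0.128, 0.128, 0.695, -0.695]
wrist_force: [-0.2, -0.0, 0.0]
width: 0.997
```

```bash
python3 -c "
from h import *
print(go([473.2,-227.9,45],-.367),tool()[0]['position'])"
```

```text
(array([0.00033979, 0.11991867, 0.00180968]), np.float64(0.0036037634280043787)) [ 473.97866189 -226.64925617  140.93492995]
```

{"fn": "servo_tool", "kwargs": {
  "plan": [
    [0.0003,0.05,0.0012,0.002],
    [0.0003,0.09,0.0012,0.002],
    [0.0003,0.11,0.0012,0.002],
    [0.0003,0.119,0.0012,0.002],
    [0.0003,0.119,0.0012,0.002],
    [0.0003,0.119,0.0012,0.002]
  ]
}}

```text
clock: 18.9
position: [474.1, -228.3, 46.6]
orientation: [0.129, -0.13, -0.695, 0.695]
wrist_force: [-0.8, -0.4, -0.4]
width: 1.001
```

{"fn": "servo_tool", "kwargs": {
  "plan": [
    [0,0,0,0],
    [0,0,0,0],
    [0,0,0,0],
    [0,0,0,0],
    [0,0,0,0],
    [0,0,0,0],
    [0,0,0,0],
    [0,0,0,0]
  ],
  "gripper": -1,
  "newtons": 80
}}

```text
clock: 19.7
position: [473.9, -228.6, 46.7]
orientation: [0.129, -0.13, -0.695, 0.695]
wrist_force: [-2.1, 1.3, 6.1]
width: 0.53
```

{"fn": "servo_tool", "kwargs": {
  "plan": [
    [0,-0.02,0,0],
    [0,-0.06,0,0],
    [-0.02,-0.1,0,0],
    [-0.05,-0.12,0,0],
    [-0.08,-0.125,0,0],
    [-0.095,-0.125,0,0],
    [-0.1,-0.125,0,0],
    [-0.1,-0.125,0,0],
    [-0.1,-0.125,0,0],
    [-0.1,-0.125,0,0]
  ]
}}

```text
clock: 20.7
position: [547.0, -257.0, 145.3]
orientation: [-0.13, 0.129, 0.695, -0.695]
wrist_force: [-0.9, 0.9, -6.6]
width: 0.53
```

```bash
python3 ft.py
```

```text
tool-frame torque,force mean [ 8.3000e-03 -2.1000e-03  1.0500e-02  2.8930e-01  6.1029e+00  1.7500e-01] se [0.0096 0.0109 0.0083 0.1263 0.1077 0.1137] 21.1 [ 548.  -257.3  145.8] 0.527285020300991
```

{"fn": "servo_tool", "kwargs": {
  "plan": [
    [0.0125,0,0,0],
    [0.04375,0,0,0],
    [0.09375,0,0,0],
    [0.15,0,0,0],
    [0.15,0,0,0],
    [0.15,0,0,0],
    [0.15,0,0,0],
    [0.15,0,0,0]
  ]
}}

```text
clock: 21.9
position: [436.9, -214.3, 146.0]
orientation: [0.129, -0.13, -0.695, 0.695]
wrist_force: [0.3, 0.3, -6.7]
width: 0.526
```

```bash
python3 ft.py
```

```text
tool-frame torque,force mean [ 0.0071 -0.0083  0.0263  0.095   6.1841 -0.4839] se [0.0121 0.0119 0.008  0.1615 0.1707 0.2389] 22.3 [ 436.1 -214.2  145.6] 0.529214010037842
```

{"fn": "servo_tool", "kwargs": {
  "plan": [
    [-0.0125,0,0,0],
    [-0.04375,0,0,0],
    [-0.09375,0,0,0],
    [-0.15,0,0,0],
    [-0.15,0,0,0],
    [-0.15,0,0,0],
    [-0.15,0,0,0],
    [-0.15,0,0,0]
  ]
}}

```text
clock: 23.1
position: [547.3, -257.1, 145.8]
orientation: [-0.13, 0.129, 0.695, -0.695]
wrist_force: [-0.6, 0.3, -6.6]
width: 0.526
```

```bash
python3 ft.py
```

```text
tool-frame torque,force mean [-1.6100e-02 -1.4000e-03 -1.4600e-02 -5.3400e-02  6.1985e+00 -1.5500e-02] se [0.012  0.0102 0.0162 0.1951 0.1254 0.1697] 23.5 [ 548.  -257.3  146. ] 0.5236969194518388
```

No body shows a clear change, so the jerk was probably too soft because the moves are smoothed. I'll shake R more briskly and check the speed the tool reaches.

{"fn": "servo_tool", "kwargs": {
  "plan": [
    [0.05,0,0,0]
  ]
}}

```text
clock: 23.6
position: [514.3, -243.9, 145.6]
orientation: [0.128, -0.13, -0.695, 0.696]
wrist_force: [-0.9, 2.1, -5.4]
width: 0.527
```

{"fn": "servo_tool", "kwargs": {
  "plan": [
    [-0.05,0,0,0]
  ]
}}

```text
clock: 23.7
position: [529.2, -253.1, 139.8]
orientation: [-0.139, 0.122, 0.696, -0.694]
wrist_force: [-0.3, 1.0, -8.0]
width: 0.53
```

{"fn": "servo_tool", "kwargs": {
  "plan": [
    [0.05,0,0,0],
    [0,0,0,0],
    [0.05,0,0,0]
  ]
}}

```text
clock: 24.0
position: [516.6, -244.8, 139.6]
orientation: [0.131, -0.127, -0.694, 0.696]
wrist_force: [-0.6, 1.9, -4.9]
width: 0.526
```

{"fn": "servo_tool", "kwargs": {
  "plan": [
    [0,0,0,0],
    [0,0,0,0],
    [0,0,0,0],
    [0,0,0,0]
  ]
}}

```text
clock: 24.4
position: [511.4, -243.1, 146.5]
orientation: [0.129, -0.13, -0.695, 0.695]
wrist_force: [0.3, 0.2, -5.3]
width: 0.522
```

```bash
python3 ft.py
```

```text
tool-frame torque,force mean [ 0.008  -0.0083 -0.0541  0.2701  6.2547 -0.1191] se [0.0137 0.0081 0.0089 0.2262 0.1548 0.1314] 24.8 [ 510.7 -243.   145.8] 0.5291414431029787
```

Torque moved to -0.054 N·m, about what the slug at one end would give (-0.062). The mirror shake should send it to +0.06.

{"fn": "servo_tool", "kwargs": {
  "plan": [
    [-0.05,0,0,0]
  ]
}}

```text
clock: 24.9
position: [544.2, -256.1, 145.8]
orientation: [-0.131, 0.128, 0.696, -0.695]
wrist_force: [1.7, -0.7, -4.9]
width: 0.524
```

{"fn": "servo_tool", "kwargs": {
  "plan": [
    [0.05,0,0,0]
  ]
}}

```text
clock: 25.0
position: [520.5, -245.3, 141.6]
orientation: [0.129, -0.129, -0.694, 0.696]
wrist_force: [-2.9, 1.9, -6.4]
width: 0.527
```

{"fn": "servo_tool", "kwargs": {
  "plan": [
    [-0.05,0,0,0],
    [0,0,0,0],
    [-0.05,0,0,0]
  ]
}}

```text
clock: 25.3
position: [530.0, -253.4, 137.0]
orientation: [-0.14, 0.121, 0.696, -0.694]
wrist_force: [-0.4, -3.1, -8.2]
width: 0.526
```

{"fn": "servo_tool", "kwargs": {
  "plan": [
    [0,0,0,0],
    [0,0,0,0],
    [0,0,0,0],
    [0,0,0,0]
  ]
}}

```text
clock: 25.7
position: [548.0, -257.2, 146.1]
orientation: [-0.129, 0.13, 0.695, -0.695]
wrist_force: [0.2, 0.9, -6.1]
width: 0.528
```

```bash
python3 ft.py
```

```text
tool-frame torque,force mean [ 0.0161 -0.0146  0.0506  0.257   6.0695 -0.0576] se [0.0091 0.0112 0.0094 0.1295 0.1369 0.1937] 26.1 [ 548.  -257.3  145.9] 0.5292529600943899
```

The swing is 0.105 N·m with both signs as predicted, so R is the faulty one. Now carry it over the holder.

```bash
python3 -c "
from h import *
print(go([650.8,-59.8,120],.3475),tool()[0]['q'].round(3))"
```

```text
(array([-0.0310104 ,  0.03234537, -0.27659504]), np.float64(-0.9113744121966322)) [-0.117  0.329 -0.282 -0.    -0.96   1.319]
```

{"fn": "servo_tool", "kwargs": {
  "plan": [
    [-0.004,0.002,-0.035,-0.12],
    [-0.008,0.008,-0.08,-0.3],
    [-0.014,0.016,-0.13,-0.48],
    [-0.02,0.024,-0.18,-0.64],
    [-0.025,0.03,-0.225,-0.78],
    [-0.029,0.032,-0.26,-0.88],
    [-0.031,0.0323,-0.2766,-0.9114],
    [-0.031,0.0323,-0.2766,-0.9114],
    [-0.031,0.0323,-0.2766,-0.9114],
    [-0.031,0.0323,-0.2766,-0.9114],
    [-0.031,0.0323,-0.2766,-0.9114]
  ]
}}

```text
clock: 27.2
position: [650.4, -60.8, 120.1]
orientation: [0.122, -0.122, 0.697, -0.697]
wrist_force: [-0.5, -0.5, -6.4]
width: 0.527
```

Run:
```python
from h import *
s,R=tool();print(s["clock"],go([650.8,-59.8,120],.3475))
for n in("wrist","top","scene"):
    c=eyes.read_camera(n);im=c["image"].copy();u0=s["position"][2]-46
    for p,d,z,col in(([650.8,-59.75,.3475],(155,95,26),0,(0,255,0)),([650.8,-59.75,.3475],(113,49,18),8,(0,255,255)),([*s["position"][:2],.3475],(110,46,64),u0,(255,0,255))):
        P=proj(c,box(p,d,z))
        for f in((0,1,3,2),(4,5,7,6)):cv2.polylines(im,[(P[list(f)]*16).round().astype(int)],1,col,1,cv2.LINE_AA,4)
    q=proj(c,[[650.8,-59.75,50]])[0].astype(int);print(n,q)
    if n=="wrist":W=im
    else:
        x,y=np.clip(q-70,0,[420,280]);T=cv2.resize(im[y:y+140,x:x+140],(400,400))
        cv2.imwrite(f"pics/h_{n}.png",T[:,:,::-1])
cv2.imwrite("pics/h_w.png",W[:,:,::-1])
a,b=cv2.imread("pics/h_top.png"),cv2.imread("pics/h_scene.png");cv2.imwrite("pics/h_ts.png",np.hstack([a,b]))
```

```text
27.2 (array([-0.00085149,  0.00011575, -0.00097661]), np.float64(-0.001964715279763207))
wrist [269 227]
top [290 179]
scene [241 201]
```

View pics/h_w.png

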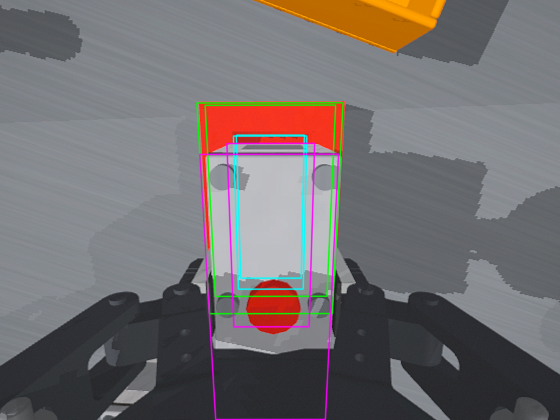

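View pics/h_ts.png

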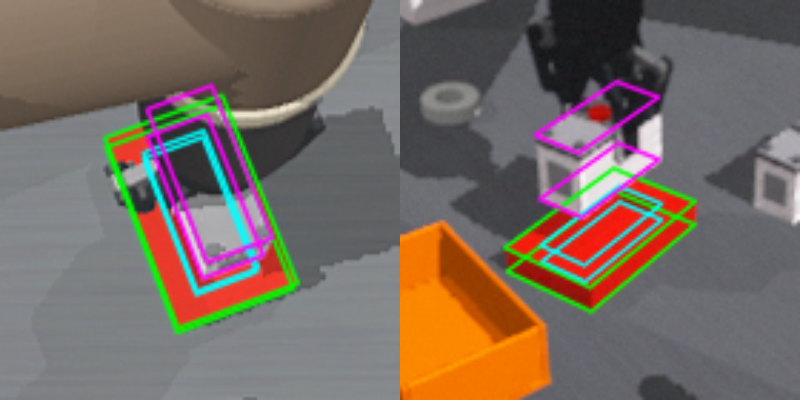

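Wrist view: the held body's far lower edge (row 143, columns 225–318) matches its model to about 1 px (0.5 mm), and the holder's edge (row 102) lies on its fit. The top and scene views agree. I'll lower to just above the mouth and average the position.

{"fn": "servo_tool", "kwargs": {
  "plan": [
    [-0.0005,0.02,-0.0005,0],
    [-0.0005,0.04,-0.0005,0],
    [-0.0005,0.052,-0.0005,0],
    [-0.0005,0.052,-0.0005,0],
    [-0.0005,0.052,-0.0005,0],
    [-0.0005,0.052,-0.0005,0]
  ]
}}

```text
clock: 27.95
position: [651.7, -59.3, 79.3]
orientation: [-0.123, 0.122, -0.696, 0.697]
wrist_force: [0.3, 0.6, -6.0]
width: 0.526
```

Run:
```python
from h import *
A=[];F=[]
for i in range(8):
    c=eyes.read_camera("wrist");s,R=tool();A.append(s["position"]);F.append(s["wrist_force"]);j=np.arctan2(R[1,2],R[0,2])
p=np.mean(A,0);yaw=(j-np.pi/2)%np.pi;print(p,yaw,np.mean(F,0),s["clock"])
print("shift",R.T@(np.array([650.8,-59.8,p[2]])-p)/800)
im=c["image"];i=im.astype(int);m=red(im).astype(np.uint8);k=np.zeros_like(m);k[60:200,150:400]=1
# holder outline straight sides in the wrist picture vs model
P=proj(c,box([650.8,-59.75,.3475],(155,95,26)));print(P.round(1).tolist())
for r in(110,120,130,140):
    x=np.where(m[r,150:400])[0]+150;print(r,x.min(),x.max())
for col in(220,270,320):
    y=np.where(m[:200,col])[0];print(col,y.min())
v=im.copy();Q=proj(c,box([*p[:2],yaw],(110,46,64),p[2]-46));H=proj(c,box([650.8,-59.75,.3475],(113,49,18),8))
for X,co in((Q,(255,0,255)),(H,(0,255,255))):
    for f in((0,1,3,2),(4,5,7,6)):cv2.polylines(v,[(X[list(f)]*16).round().astype(int)],1,co,1,cv2.LINE_AA,4)
cv2.imwrite("pics/h2.png",cv2.resize(v[50:350,160:400],None,fx=2,fy=2)[:,:,::-1])
```

```text
[651.35463389 -59.25220454  78.88783602] 0.34759003112242226 [ 0.077227   -0.19883791 -5.86304745] 28.35
shift [ 8.85077401e-04 -2.47774168e-07  4.07635890e-04]
[[336.9, 326.8], [206.4, 326.8], [350.0, 102.8], [192.8, 102.8], [344.6, 351.1], [198.4, 351.1], [361.4, 99.6], [180.8, 99.6]]
110 185 362
120 185 362
130 186 361
140 187 360
220 99
270 99
320 99
```

View pics/h2.png

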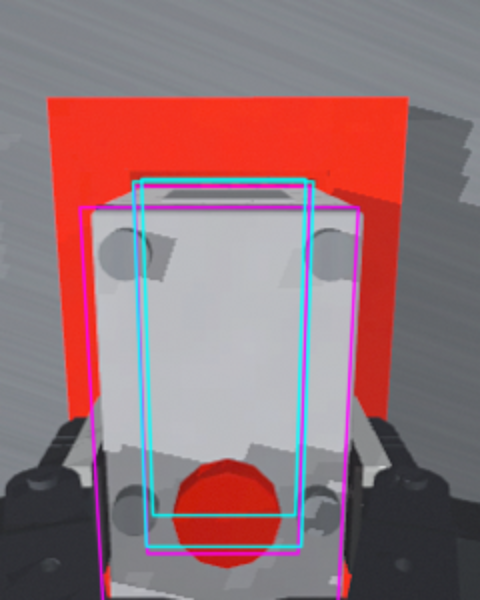

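The body and the holder are both off their outlines by the same ~1.2 mm to the right in the wrist image. That points to camera calibration, so relative alignment is good to about 0.5 mm. I'll descend slowly and watch the force.

{"fn": "servo_tool", "kwargs": {
  "plan": [
    [0,0.004,0.0003,0],
    [0,0.008,0.0003,0],
    [0,0.011,0.0003,0],
    [0,0.013,0.0003,0],
    [0,0.013,0.0003,0],
    [0,0.013,0.0003,0]
  ]
}}

```text
clock: 28.95
position: [651.2, -59.5, 67.8]
orientation: [-0.122, 0.122, -0.696, 0.696]
wrist_force: [-0.8, 0.2, -5.9]
width: 0.524
```

{"fn": "servo_tool", "kwargs": {
  "plan": [
    [0,0.002,0,0],
    [0,0.004,0,0],
    [0,0.006,0,0],
    [0,0.008,0,0],
    [0,0.008,0,0]
  ]
}}

```text
clock: 29.45
position: [650.9, -59.5, 61.2]
orientation: [0.122, -0.122, 0.696, -0.696]
wrist_force: [0.4, 1.4, -6.6]
width: 0.524
```

It is well inside the mouth with no contact force. Continue.

{"fn": "servo_tool", "kwargs": {
  "plan": [
    [0,0.002,0,0],
    [0,0.004,0,0],
    [0,0.006,0,0],
    [0,0.007,0,0],
    [0,0.0075,0,0],
    [0,0.0075,0,0]
  ]
}}

```text
clock: 30.05
position: [651.1, -59.5, 55.4]
orientation: [-0.122, 0.122, -0.696, 0.696]
wrist_force: [-0.9, 0.5, -6.7]
width: 0.527
```

{"fn": "servo_tool", "kwargs": {
  "plan": [
    [0,0.0005,0,0],
    [0,0.001,0,0],
    [0,0.001,0,0],
    [0,0.001,0,0]
  ]
}}

```text
clock: 30.45
position: [651.2, -59.5, 54.9]
orientation: [-0.122, 0.122, -0.696, 0.696]
wrist_force: [-0.1, 0.3, -4.8]
width: 0.529
```

{"fn": "servo_tool", "kwargs": {
  "plan": [
    [0,0.0005,0,0],
    [0,0.001,0,0],
    [0,0.001,0,0],
    [0,0.001,0,0]
  ]
}}

```text
clock: 30.85
position: [651.2, -59.5, 54.8]
orientation: [-0.123, 0.122, -0.696, 0.697]
wrist_force: [-3.9, 0.1, 6.8]
width: 0.53
```

{"fn": "servo_tool", "kwargs": {
  "plan": [
    [0,0.0005,0,0],
    [0,0.0005,0,0],
    [0,0.0005,0,0]
  ]
}}

```text
clock: 31.15
position: [651.2, -59.5, 54.8]
orientation: [-0.123, 0.122, -0.696, 0.697]
wrist_force: [-6.0, 0.9, 8.7]
width: 0.524
```

The force reversed to +8.7 N at TCP 54.8, which is R's grip height on the bench plus 8 mm, so it is on the floor. Release and check.

{"fn": "servo_tool", "kwargs": {
  "plan": [
    [0,0,0,0],
    [0,0,0,0],
    [0,0,0,0],
    [0,0,0,0],
    [0,0,0,0],
    [0,0,0,0]
  ],
  "gripper": 1
}}

```text
clock: 31.75
position: [651.2, -59.5, 53.4]
orientation: [-0.122, 0.122, -0.696, 0.696]
wrist_force: [0.2, 0.3, 0.2]
width: 1.001
```

{"fn": "servo_tool", "kwargs": {
  "plan": [
    [0,-0.02,0,0],
    [0,-0.06,0,0],
    [0,-0.12,0,0],
    [0.06,-0.18,0,0],
    [0.12,-0.22,0,0],
    [0.18,-0.22,0,0],
    [0.24,-0.22,0,0],
    [0.28,-0.22,0,0],
    [0.28,-0.22,0,0],
    [0.28,-0.22,0,0]
  ]
}}

```text
clock: 32.75
position: [440.0, -136.2, 230.5]
orientation: [-0.123, 0.121, -0.696, 0.697]
wrist_force: [0.4, -0.7, -0.1]
width: 1.0
```

Run:
```python
from h import *
print(tool()[0]["clock"],tool()[0]["position"])
a=eyes.read_camera("top");b=eyes.read_camera("scene");V=[]
for c in(a,b):
    v=c["image"].copy()
    for p,z in(([650.8,-59.75,.3475],8),([444,227.3,.432],0),([438.1,-27,.271],0)):
        Q=proj(c,box(p,(110,46,64),z))
        for f in((0,1,3,2),(4,5,7,6)):cv2.polylines(v,[(Q[list(f)]*16).round().astype(int)],1,(0,255,0),1,cv2.LINE_AA,4)
    V.append(v)
cv2.imwrite("pics/end.png",np.hstack([cv2.resize(V[0][110:330,60:460],(400,220)),cv2.resize(V[1][110:350,150:450],(400,320))[:220]])[:,:,::-1] if 0 else np.vstack([cv2.resize(V[0][120:320,90:450],(540,300)),cv2.resize(V[1][110:277,150:450],(540,300))])[:,:,::-1])
```

```text
32.75 [ 439.97762475 -136.21482719  230.47758035]
```

View pics/end.png

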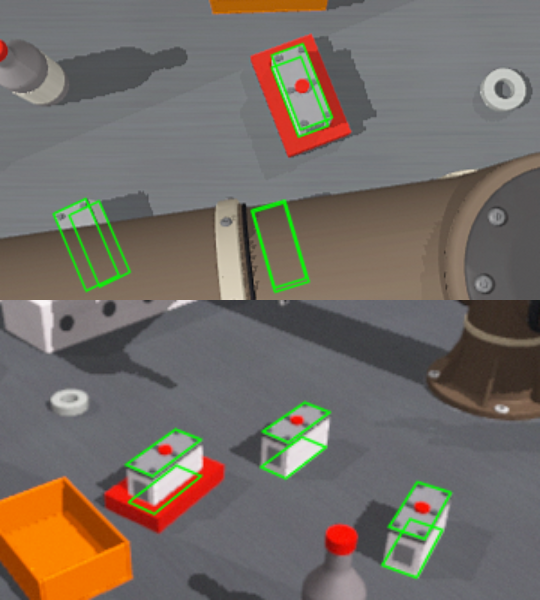

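The end picture shows the faulty body in the red holder, its top on the outline drawn for fully home (plug at about (165,450)). The other two stand upright in place, and the bottle and bearing have not moved.

```bash
python3 -c "
from bench import manip
print(manip.finish_job())"
```

```text
the job is handed in; nothing more can be done
None
```

I found the faulty valve body, the right-hand of the three, and seated it upright in the red holder. The job was handed in at about 33 s of the 72 s allowed.

- **Finding it:** My first lengthwise jerks gave no clear result on any of the three bodies. A brisker shake of the right-hand one moved the wrist torque from −0.054 to +0.051 N·m. A loose 180 g slug moving end to end should give about ±0.06 N·m.
- **Not repeated:** I did not redo the brisker shake on the other two. They are judged sound because exactly one body is faulty and this one responded clearly.
- **Seating:** It went in with no side contact. The floor was felt at a tool height of 54.8 mm, 8.1 mm above its grip height on the bench and matching the 8 mm pocket floor. I stopped at under 11 N.
- **Final pictures:** The rejected body's top matches the outline for fully home. The two sound bodies stand upright where they started, and the bottle and bearing are undisturbed. The gripper is clear of everything.
- **One disagreement:** The wrist camera was off by about 1.2 mm sideways. It affected the body and the holder equally, so it did not matter for the fit.

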